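# Shut and latch the medicine case

## Robot

A 6-joint arm with a two-finger parallel gripper is mounted at the origin on the work surface. World frame = base frame: x ahead of the robot, y to its left, z up, the work surface at z = 0. Lengths are in m, angles in rad, forces in N, time in s.
With the tool pointing down it reaches from about 0.325 to 0.9 m from the base axis. Payload 6.1 kg.
Tool frame: the origin (TCP) lies midway between the tips of the shut fingers; the grasp point (between the pads) lies 19 mm behind it; z points along the fingers, y is the line along which they close (so a half turn about z gives the same grasp; the last joint's range is limited). The gripper opens to 85 mm and grips with 20 to 120 N. Pads are 22 mm wide; open, the fingers measure 114 mm over their backs; the gripper's body (76 mm by 85 mm) begins 54 mm behind the grasp point. The pads swing forward as they close: fully open they stand 13 mm farther back than shut.
Start: joints at [1.046, 0.22, 1.526, -0, 1.395, -0.126], TCP at [0.243, 0.576, 0.231] pointing down, gripper open.
Joint ranges: [-2.98, 2.98], [-0.91, 2.08], [0.09, 2.57], [-1.24, 4.39], [0.2, 2.65], [-2.68, 2.68]. Speed limits (rad/s): [2.57, 2.57, 3.01, 3.14, 3.14, 3.14].

## Interface

Orientations are given as a rotation vector (axis times angle).
In Python, from station import bot gives the robot as it stands.
- The arm moves only by the tool servo_tool, never from a script. Its argument "rows" is a list of rows, each an object with "slide": the shift along the world's x, y, z in mm, a list of three; "turn": the turn, a rotation vector about the world's x, y, z in rad, a list of three; "hand": the gripper command: -1 is shut, 1 is fully open, values between are in proportion. A call has 1 to 20 rows; each row is the pose to reach, as a shift and turn from the pose commanded when the call began; what a row does not reach only later rows make up. A row lasts 1/12 s, in which the tool goes at most 41.7 mm and 7.16 degrees, less where a joint would pass 70% of its speed; a pose out of reach is approached as far as the arm can. A call with a gripper value outside its range is refused whole. The fingers move at their own pace and stop on an object; "grip_force" is the grip in N (left out, the last holds). Time passes only in rows, so rows that repeat a pose let the fingers close. It gives the time, the measured TCP pose, the force, the opening and the grip force at its end, in the units of the state.
- bot.read_state(): the state, without advancing time (a new reading comes with each control period).
- bot.camera(name): name is "scene" or "side" or "wrist"; returns the picture (480x640x3 uint8, blue, green, red); there is no depth.
- bot.camera_model(name): a dict with "K" (3x3 intrinsics, pixels), "dist_coeffs" ([k1, k2, p1, p2, k3] as OpenCV has them; the pictures are not rectified), "cam_to_world" (4x4, takes a point from camera to world coordinates). Camera axes: x right, y up, looking along -z (the intrinsics and any distortion apply to the point x, -y, -z); pixel columns grow to the right and rows downward; lengths in m; the calibration is good to about 2 mm. A picture is of the moment at which its call begins: read the wrist's pose just before it. camera_model takes no time and is no camera call; for the wrist camera it gives the pose at the moment of the call.
- bot.job_done(): hands the job in; it is judged then, once.
Trained networks look in the newest picture that a camera, given by its name, has taken for a name from the list of things; names that differ only in an ending like _2 or _b are one class to them, and where a whole thing is asked for, a point or a joint stands for the part that bears it (a point fixed in the world has none). Each returns a list of dicts, best first, with "conf" (0 to 1); they miss things now and then, are a little off and sometimes report something else, mostly with a low value. They report only what shows in the picture. A call takes as long as a camera call.
- bot.masks_of(camera, target): "mask" (480x640 bool, what is visible of it) and "bbox" ([left, top, right, bottom] in pixels, round what is visible of it).
The state is a dict: "time": time; "joint_pos": joint angles; "qd": joint speeds; "joint_efforts": joint torques, N m; "ee_pos": TCP position; "tool_rot": TCP orientation; "contact_force": force on the tool from outside, world axes, zero at the start; "torque": the same for the moment, N m; "finger_gap": opening from 0.0 (shut) to 1.0 (fully open); "grasp_force": force on a finger pad.
Only numpy, scipy, OpenCV 4.12 (cv2) and the standard library are available. Lean on these libraries where they do the work, as an engineer would, in place of code of your own. Each camera call takes 0.05 s, during which the arm holds its last target. There are 200 camera calls.

## Task

The navy medicine case on the drawer top stands ajar. With closed fingers, push its lid fully shut, then press the broad rectangular push latch on the front ledge fully home, and after it press the small round push latch fully home. Leave everything else where it is, lift nothing, and finish clear of everything.

Things in the scene. Friction and masses are not known exactly. Their poses are not given: they have to be found in the camera images.
- case: navy plastic latch case, fixed to the drawer top. Origin: underside, below the middle of the tray. Its z is up, its -x side is the front (turned roughly towards the robot), the lid's hinge runs along y at the back. The tray is 160 mm (x) by 260 mm (y) by 55 mm high; in front of it, at the same 55 mm height, a solid ledge runs on for another 64 mm (x from -144 to -80 mm) over the whole width and carries the two push latches, one to the left and one to the right
- lid (a joint): opening angle of the case's navy lid (rad): 0 fully shut, it starts 0.3 to 0.55 open. The lid is a slab 160 x 260 mm, 10 mm thick, hinged along its back edge at case x = +80 mm, z = 55 mm; shut, its upper face lies 65 mm above the drawer top. The hinge is stiff: the lid stays where it is left, and about 2 N near the front edge moves it
- lid_push (a point): point on the lid's upper face, mid-width, 30 mm behind its front edge, moving with the lid. With the lid shut it lies at (-50, 0, 65) mm in the case's frame. Axes are the lid's
- bar_latch (a joint): how far the broad rectangular latch is pressed (m): 0 standing up, 0.008 fully home. Stays where it is left; about 3 N moves it down
- bar_top (a point): centre of the top of the broad rectangular latch, an off-white plastic block 24 mm (x) by 56 mm (y) in a thin grey collar, moving with it; standing up it lies 67 mm above the drawer top, fully home 59 mm (2 mm above its collar). It is 112 mm in front of the case's origin and 75 mm to the left or right of it
- round_latch (a joint): how far the small round latch is pressed (m): 0 standing up, 0.008 fully home. Stays where it is left; about 3 N moves it down
- round_top (a point): centre of the top of the small round latch, an off-white plastic disc 26 mm across in a thin grey collar, moving with it; same heights as the broad one, on the other side of the ledge
- dish: bystander, not to be moved: white ceramic pill dish, 76 mm across, 22 mm high. Origin in the centre of its underside
- tin: bystander, not to be moved: flat round aluminium tin, 54 mm across, 18 mm high. Origin in the centre of its underside
- eyecup: bystander, not to be moved: small clear plastic eye cup, 44 mm across, 45 mm high. Origin in the centre of its underside
- pillbottle: bystander, not to be moved: amber pill bottle with white cap, 40 mm across, 70 mm high. Origin in the centre of its underside
- tube: bystander, not to be moved: closed yellow plastic tube lying flat, 116 mm long along its x, up to 36 mm wide, 22 mm high. Origin in the centre of its underside
- tweezer: bystander, not to be moved: stainless tweezer lying flat, 110 mm long along its x, up to 22 mm wide, 9 mm high. Origin in the centre of its underside

How it is judged:
On the way, in this order (a step that is already met when the one before it is completed fails the run):
1. the lid is shut with both latches still standing up (value of joint lid below 0.03 rad and value of joint each of bar_latch, round_latch below 0.002 m), for 0.2 s.
2. the broad latch is home, the round one still up (value of joint lid below 0.03 rad and value of joint bar_latch above 0.0065 m and value of joint round_latch below 0.002 m), for 0.2 s.
3. the round latch is home as well (value of joint lid below 0.03 rad and value of joint each of bar_latch, round_latch above 0.0065 m), for 0.2 s.
At the end, for the whole second after the job is handed in: the lid is shut (within 0.03 rad, about 5 mm at the front edge), both latches are pressed to within 1.5 mm of fully home, and the other things lie at rest within 25 mm of where they were (all of step 3 and distance of each of dish, tin, eyecup, pillbottle, tube, tweezer from where it was at the start of the episode below 0.025 m and linear speed of each of dish, tin, eyecup, pillbottle, tube, tweezer below 0.02 m/s); the robot touches nothing.
It fails at once if a latch is pressed (over 3 mm) while the lid is open (value of joint lid above 0.06 rad and value of joint any of bar_latch, round_latch above 0.003 m).
It fails at once if the round latch is pressed before the broad one is home (value of joint round_latch above 0.003 m and value of joint bar_latch below 0.0055 m).
It fails at once if the lid is lifted open beyond 0.62 rad (value of joint lid above 0.62 rad).
It fails at once if a bystander is lifted, carried or pushed by more than 25 mm (distance of any of dish, tin, eyecup, pillbottle, tube, tweezer from where it was at the start of the episode above 0.025 m).
It also fails if it takes over 43 s, if anything falls off the work surface, if the arm or the gripper's body presses on something with over 40 N, if the wrist force passes 120 N, or if a joint passes its speed limit or range.

## Working session

There is one attempt and no reset: what is moved stays moved. The work goes in short steps, Python scripts to look and compute and a tool call to move; the robot and the scene stay as the last step left them, time stands still between calls to the robot, and variables do not carry over. Pictures are saved under pics/ and viewed, at most 10 in all, crops included, and the job is handed in when it is done.

Besides the shell and the picture viewer there is one more tool, called as name(argument=value, ...), one argument or row to a line, values as JSON. servo_tool: Moves the arm, as the interface text tells. Its arguments: {"type":"object","properties":{"rows":{"type":"array","items":{"type":"object","properties":{"slide":{"type":"array","items":{"type":"number"}},"turn":{"type":"array","items":{"type":"number"}},"hand":{"type":"number"}}}},"grip_force":{"type":"number"}},"required":["rows"]}

```bash
mkdir -p pics && python3 - <<'E'
from station import bot
import cv2,numpy as np
for c in("scene","side"):
    im=bot.camera(c); cv2.imwrite(f"pics/{c}0.png",im)
    for t in("case","lid","bar_latch","round_latch"):
        for r in bot.masks_of(c,t)[:2]:
            ys,xs=np.nonzero(r["mask"]); print(c,t,round(r["conf"],2),r["bbox"],xs.mean().round(1),ys.mean().round(1))
    print(np.round(bot.camera_model(c)["cam_to_world"],2).tolist())
s=bot.read_state();print(s["time"],s["ee_pos"],s["tool_rot"])
E
```

```text
scene case 0.56 [180.2, 230.1, 341.9, 360.3] 260.6 294.8
scene lid 0.65 [185.4, 234.9, 340.9, 346.1] 259.6 287.7
scene bar_latch 0.44 [264.5, 234.3, 288.4, 248.2] 278.9 239.9
scene round_latch 0.47 [185.3, 235.7, 340.1, 346.2] 259.4 287.5
scene round_latch 0.25 [338.7, 233.5, 357.4, 270.5] 348.3 251.0
[[0.32, -0.67, 0.68, 1.3], [0.95, 0.21, -0.23, -0.22], [0.01, 0.71, 0.7, 0.83], [0.0, 0.0, 0.0, 1.0]]
side case 0.8 [271.0, 224.3, 457.7, 395.9] 365.0 304.9
side case 0.6 [333.6, 334.4, 352.5, 351.0] 344.5 342.9
side lid 0.63 [306.9, 220.7, 462.0, 346.1] 382.7 281.6
side lid 0.4 [273.0, 224.2, 457.5, 395.4] 365.1 304.9
side bar_latch 0.73 [288.3, 261.6, 315.7, 294.4] 300.7 278.9
side round_latch 0.66 [336.7, 336.5, 353.0, 349.5] 344.2 343.1
[[0.89, 0.32, -0.32, 0.31], [-0.45, 0.65, -0.61, -0.51], [0.01, 0.69, 0.72, 0.71], [0.0, 0.0, 0.0, 1.0]]
0.5 [0.24267373 0.57594356 0.23124108] [-6.22301989e-01 -3.07929187e+00  1.25896647e-04]
```

View pics/side0.png

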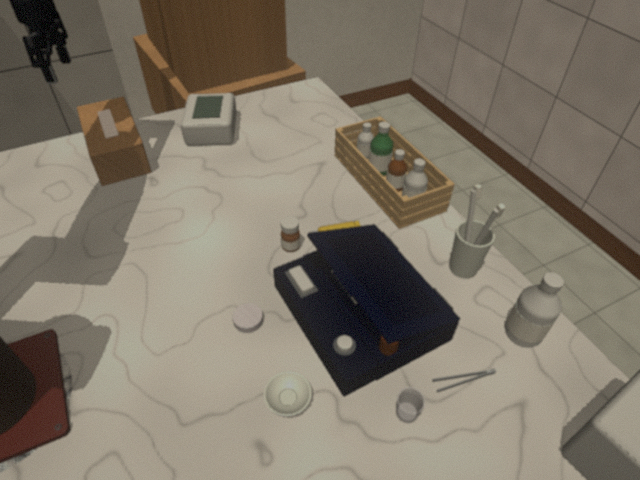

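View pics/scene0.png

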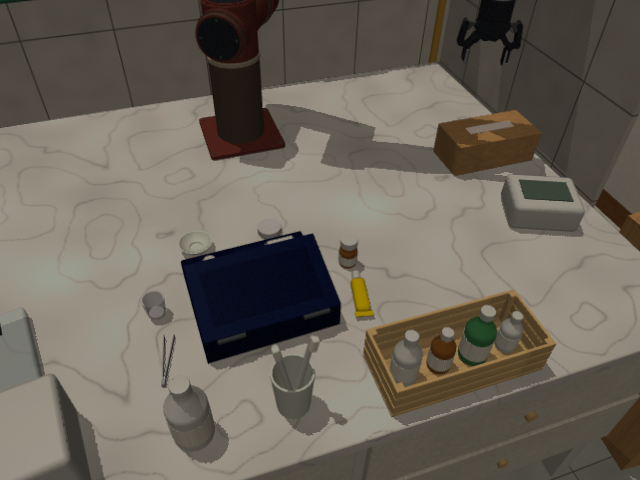

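The side view shows the case clearly. The bar latch is at (301,279) and the round latch at (344,343). The lid's front edge runs from (309,234) to (388,343). The scene view shows the back of the case and the lid from behind, with the arm to the upper right. No bystander stands on the ledge; the bottle, tin and dish sit around it.

```bash
cat > h.py <<'E'
from station import bot
import cv2,numpy as np
from scipy.optimize import least_squares
def ray(c,uv):
    m=bot.camera_model(c);T=np.array(m["cam_to_world"])
    p=cv2.undistortPoints(np.array([[uv]],float),np.array(m["K"]),np.array(m["dist_coeffs"]))[0,0]
    return T[:3,3],T[:3,:3]@np.array([p[0],-p[1],-1])
def atz(c,uv,z):
    o,d=ray(c,uv);return o+d*(z-o[2])/d[2]
def proj(c,P):
    m=bot.camera_model(c);T=np.linalg.inv(np.array(m["cam_to_world"]))
    q=np.atleast_2d(P)@T[:3,:3].T+T[:3,3];q=q*[1,-1,-1]
    return cv2.projectPoints(q,np.zeros(3),np.zeros(3),np.array(m["K"]),np.array(m["dist_coeffs"]))[0][:,0]
def case2w(x,y,yaw,P):
    c,s=np.cos(yaw),np.sin(yaw);P=np.atleast_2d(P)
    return np.c_[x+c*P[:,0]-s*P[:,1],y+s*P[:,0]+c*P[:,1],P[:,2]]
E
python3 - <<'E'
from h import *
b=atz("side",(301,279),.065);r=atz("side",(344.2,343),.065)
print(b,r,np.linalg.norm(b-r))
yh=(b-r)/np.linalg.norm(b-r);yaw=np.arctan2(-yh[0],yh[1]);
c=(b+r)/2+.112*np.array([np.cos(yaw),np.sin(yaw),0]);print(c,yaw)
pts=np.array([[-.144,.13,.055],[-.144,-.13,.055],[-.144,-.13,0],[.08,-.13,.0],[.08,.13,0]])
print(proj("side",case2w(c[0],c[1],yaw,pts)),proj("scene",case2w(c[0],c[1],yaw,pts)))
for a in np.arange(.2,.65,.05):
    L=np.array([[.08-.16*np.cos(a)+0*s-.01*np.sin(a)*0,s*.13,.055+.16*np.sin(a)] for s in(1,-1)])
    print(a.round(2),proj("side",case2w(c[0],c[1],yaw,L)).round().tolist())
for t in("dish","tin","eyecup","pillbottle","tube","tweezer"):
    for k in("side","scene"):
        for q in bot.masks_of(k,t)[:1]:
            ys,xs=np.nonzero(q["mask"]);print(t,k,round(q["conf"],2),atz(k,(xs.mean(),ys.mean()),.01).round(3))
im=cv2.imread("pics/side0.png")[210:410,250:480]
cv2.imwrite("pics/sidecrop.png",cv2.resize(cv2.convertScaleAbs(im,alpha=2),None,fx=3,fy=3,interpolation=cv2.INTER_CUBIC))
E
```

```text
[ 0.52372726 -0.03320798  0.065     ] [ 0.52962442 -0.18166033  0.065     ] 0.14856943369863154
[ 0.63858757 -0.10298855  0.065     ] 0.03970340165566797
[[271.67681855 268.15569332]
 [344.75172886 383.52532525]
 [342.96066095 399.64866787]
 [451.9178843  341.15518235]
 [370.81384932 246.3655674 ]] [[298.24664597 229.16580405]
 [177.03209971 258.94439962]
 [181.49545118 277.22277616]
 [204.46989873 363.13260136]
 [336.85451475 323.60143834]]
0.2 [[304.0, 244.0], [384.0, 354.0]]
0.25 [[305.0, 240.0], [386.0, 351.0]]
0.3 [[306.0, 237.0], [387.0, 347.0]]
0.35 [[307.0, 234.0], [389.0, 344.0]]
0.4 [[308.0, 230.0], [392.0, 340.0]]
0.45 [[310.0, 227.0], [394.0, 337.0]]
0.5 [[312.0, 223.0], [397.0, 333.0]]
0.55 [[314.0, 220.0], [400.0, 329.0]]
0.6 [[316.0, 216.0], [403.0, 325.0]]
dish side 0.64 [ 0.423 -0.194  0.01 ]
dish scene 0.91 [ 0.414 -0.194  0.01 ]
tin side 0.68 [ 0.417 -0.03   0.01 ]
tin scene 0.84 [ 0.421 -0.028  0.01 ]
eyecup side 0.6 [ 0.587 -0.295  0.01 ]
eyecup scene 0.7 [ 0.564 -0.301  0.01 ]
pillbottle side 0.89 [0.575 0.131 0.01 ]
pillbottle scene 0.58 [0.544 0.117 0.01 ]
tube side 0.59 [0.542 0.008 0.01 ]
tube scene 0.83 [0.67  0.095 0.01 ]
tweezer side 0.68 [ 0.691 -0.299  0.01 ]
tweezer scene 0.57 [ 0.718 -0.298  0.01 ]
```

View pics/sidecrop.png

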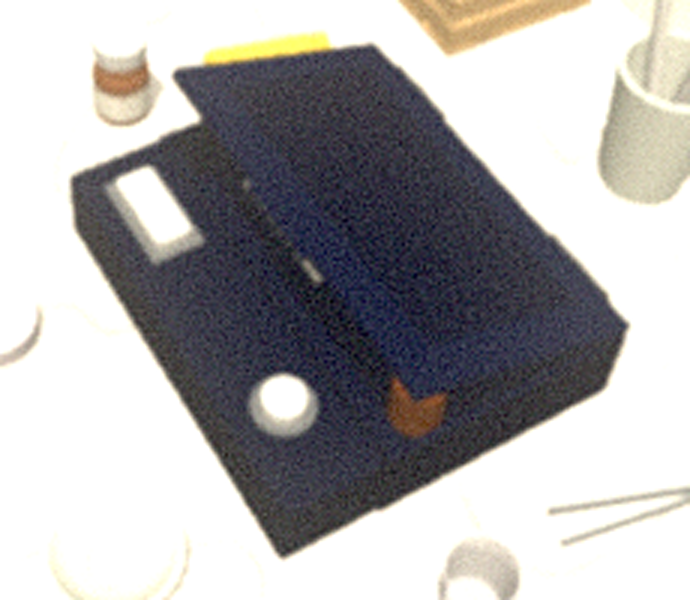

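servo_tool(
  rows=[
    {"slide": [317, -676, 30], "turn": [0, 0, 0.43], "hand": -1},
    {"slide": [317, -676, 30], "turn": [0, 0, 0.43], "hand": -1},
    {"slide": [317, -676, 30], "turn": [0, 0, 0.43], "hand": -1},
    {"slide": [317, -676, 30], "turn": [0, 0, 0.43], "hand": -1},
    {"slide": [317, -676, 30], "turn": [0, 0, 0.43], "hand": -1},
    {"slide": [317, -676, 30], "turn": [0, 0, 0.43], "hand": -1},
    {"slide": [317, -676, 30], "turn": [0, 0, 0.43], "hand": -1},
    {"slide": [317, -676, 30], "turn": [0, 0, 0.43], "hand": -1},
    {"slide": [317, -676, 30], "turn": [0, 0, 0.43], "hand": -1},
    {"slide": [317, -676, 30], "turn": [0, 0, 0.43], "hand": -1},
    {"slide": [317, -676, 30], "turn": [0, 0, 0.43], "hand": -1},
    {"slide": [317, -676, 30], "turn": [0, 0, 0.43], "hand": -1},
    {"slide": [317, -676, 30], "turn": [0, 0, 0.43], "hand": -1},
    {"slide": [317, -676, 30], "turn": [0, 0, 0.43], "hand": -1},
    {"slide": [317, -676, 30], "turn": [0, 0, 0.43], "hand": -1},
    {"slide": [317, -676, 30], "turn": [0, 0, 0.43], "hand": -1},
    {"slide": [317, -676, 30], "turn": [0, 0, 0.43], "hand": -1},
    {"slide": [317, -676, 30], "turn": [0, 0, 0.43], "hand": -1},
    {"slide": [317, -676, 30], "turn": [0, 0, 0.43], "hand": -1},
    {"slide": [317, -676, 30], "turn": [0, 0, 0.43], "hand": -1},
  ],
)

```text
time: 2.77
ee_pos: [0.56, -0.1022, 0.2608]
tool_rot: [0.043, -3.141, -0.0]
contact_force: [-1.0, 0.7, -0.6]
finger_gap: -0.004
grasp_force: 0.0
```

```bash
python3 - <<'E'
from h import *
s=bot.read_state();im=bot.camera("wrist");cv2.imwrite("pics/w0.png",im)
print(s["time"],s["ee_pos"],np.round(bot.camera_model("wrist")["cam_to_world"],3).tolist())
for t in("bar_latch","round_latch"):
    for r in bot.masks_of("wrist",t)[:2]:
        ys,xs=np.nonzero(r["mask"]);m=(xs.mean(),ys.mean());print(t,r["conf"],r["bbox"],m,atz("wrist",m,.065))
E
```

```text
2.7667 [ 0.55995235 -0.10219151  0.26084034] [[-0.03, -0.959, -0.28, 0.489], [1.0, -0.028, -0.01, -0.104], [0.002, -0.28, 0.96, 0.404], [0.0, 0.0, 0.0, 1.0]]
bar_latch 0.94 [372.1, 164.5, 436.1, 193.3] (np.float64(404.139896373057), np.float64(177.22603626943004)) [ 0.52351057 -0.02632364  0.065     ]
round_latch 0.65 [235.9, 162.8, 260.8, 194.0] (np.float64(247.06143344709898), np.float64(178.89078498293514)) [ 0.52984966 -0.17465576  0.065     ]
round_latch 0.61 [175.9, 225.4, 477.7, 348.0] (np.float64(327.4384107468124), np.float64(278.2384259259259)) [ 0.62881172 -0.09494988  0.065     ]
```

View pics/w0.png

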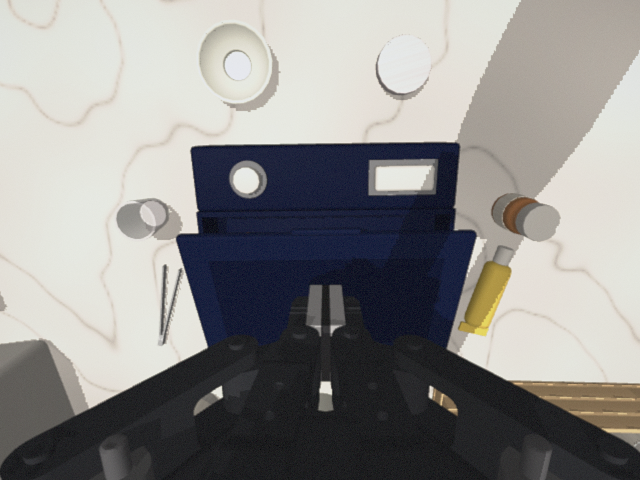

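The wrist view shows the round latch at (247,179), the bar latch at (404,177) and the lid's front edge at row ≈235. The closed fingers are over the lid. Next I push the lid down.

servo_tool(
  rows=[
    {"slide": [28, 0, -40], "hand": -1},
    {"slide": [28, 0, -80], "hand": -1},
    {"slide": [28, 0, -110], "hand": -1},
    {"slide": [28, 0, -116], "hand": -1},
    {"slide": [28, 0, -122], "hand": -1},
    {"slide": [28, 0, -128], "hand": -1},
    {"slide": [28, 0, -134], "hand": -1},
    {"slide": [28, 0, -140], "hand": -1},
    {"slide": [28, 0, -146], "hand": -1},
    {"slide": [28, 0, -152], "hand": -1},
    {"slide": [28, 0, -158], "hand": -1},
    {"slide": [28, 0, -164], "hand": -1},
    {"slide": [28, 0, -170], "hand": -1},
    {"slide": [28, 0, -176], "hand": -1},
    {"slide": [28, 0, -182], "hand": -1},
    {"slide": [28, 0, -187], "hand": -1},
    {"slide": [28, 0, -190], "hand": -1},
    {"slide": [28, 0, -190], "hand": -1},
  ],
)

```text
$.rows[0]: bad value
```

servo_tool(
  rows=[
    {"slide": [28, 0, -40], "turn": [0, 0, 0], "hand": -1},
    {"slide": [28, 0, -80], "turn": [0, 0, 0], "hand": -1},
    {"slide": [28, 0, -110], "turn": [0, 0, 0], "hand": -1},
    {"slide": [28, 0, -116], "turn": [0, 0, 0], "hand": -1},
    {"slide": [28, 0, -122], "turn": [0, 0, 0], "hand": -1},
    {"slide": [28, 0, -128], "turn": [0, 0, 0], "hand": -1},
    {"slide": [28, 0, -134], "turn": [0, 0, 0], "hand": -1},
    {"slide": [28, 0, -140], "turn": [0, 0, 0], "hand": -1},
    {"slide": [28, 0, -146], "turn": [0, 0, 0], "hand": -1},
    {"slide": [28, 0, -152], "turn": [0, 0, 0], "hand": -1},
    {"slide": [28, 0, -158], "turn": [0, 0, 0], "hand": -1},
    {"slide": [28, 0, -164], "turn": [0, 0, 0], "hand": -1},
    {"slide": [28, 0, -170], "turn": [0, 0, 0], "hand": -1},
    {"slide": [28, 0, -176], "turn": [0, 0, 0], "hand": -1},
    {"slide": [28, 0, -182], "turn": [0, 0, 0], "hand": -1},
    {"slide": [28, 0, -187], "turn": [0, 0, 0], "hand": -1},
    {"slide": [28, 0, -190], "turn": [0, 0, 0], "hand": -1},
    {"slide": [28, 0, -190], "turn": [0, 0, 0], "hand": -1},
  ],
)

```text
time: 4.42
ee_pos: [0.5872, -0.0999, 0.0702]
tool_rot: [0.049, -3.14, -0.001]
contact_force: [-0.8, -0.8, 1.0]
finger_gap: 0.0
grasp_force: 0.0
```

Force is still only about 1 N, so I continue slowly to the stop.

servo_tool(
  rows=[
    {"slide": [0, 0, -2], "turn": [0, 0, 0], "hand": -1},
    {"slide": [0, 0, -3], "turn": [0, 0, 0], "hand": -1},
    {"slide": [0, 0, -4], "turn": [0, 0, 0], "hand": -1},
    {"slide": [0, 0, -5], "turn": [0, 0, 0], "hand": -1},
    {"slide": [0, 0, -6], "turn": [0, 0, 0], "hand": -1},
    {"slide": [0, 0, -6], "turn": [0, 0, 0], "hand": -1},
    {"slide": [0, 0, -6], "turn": [0, 0, 0], "hand": -1},
  ],
)

```text
time: 5.0
ee_pos: [0.5878, -0.1, 0.0653]
tool_rot: [-0.049, 3.141, -0.0]
contact_force: [-0.7, -0.0, -0.9]
finger_gap: -0.001
grasp_force: 0.0
```

servo_tool(
  rows=[
    {"slide": [0, 0, -1], "turn": [0, 0, 0], "hand": -1},
    {"slide": [0, 0, -2], "turn": [0, 0, 0], "hand": -1},
    {"slide": [0, 0, -3], "turn": [0, 0, 0], "hand": -1},
    {"slide": [0, 0, -3], "turn": [0, 0, 0], "hand": -1},
    {"slide": [0, 0, -3], "turn": [0, 0, 0], "hand": -1},
  ],
)

```text
time: 5.42
ee_pos: [0.588, -0.1001, 0.0649]
tool_rot: [-0.049, 3.141, -0.0]
contact_force: [-8.8, 1.9, 17.0]
finger_gap: 0.005
grasp_force: 8.7
```

The stop is firm: 17 N at z = 0.065, so the lid is shut. I lift off and measure the latches from closer.

servo_tool(
  rows=[
    {"slide": [0, 0, 30], "turn": [0, 0, 0], "hand": -1},
    {"slide": [0, 0, 65], "turn": [0, 0, 0], "hand": -1},
    {"slide": [-20, 0, 100], "turn": [0, 0, 0], "hand": -1},
    {"slide": [-30, 0, 130], "turn": [0, 0, 0], "hand": -1},
    {"slide": [-30, 0, 130], "turn": [0, 0, 0], "hand": -1},
    {"slide": [-30, 0, 130], "turn": [0, 0, 0], "hand": -1},
    {"slide": [-30, 0, 130], "turn": [0, 0, 0], "hand": -1},
    {"slide": [-30, 0, 130], "turn": [0, 0, 0], "hand": -1},
  ],
)

```text
time: 6.08
ee_pos: [0.5569, -0.0997, 0.1906]
tool_rot: [0.049, -3.139, -0.001]
contact_force: [0.6, -0.8, -0.6]
finger_gap: -0.002
grasp_force: 0.0
```

```bash
python3 - <<'E'
from h import *
s=bot.read_state();im=bot.camera("wrist");cv2.imwrite("pics/w1.png",im)
print(s["time"],s["ee_pos"])
for c in("wrist","side"):
  if c=="side": cv2.imwrite("pics/side1.png",bot.camera(c))
  for t in("bar_latch","round_latch"):
    for r in bot.masks_of(c,t)[:1]:
        ys,xs=np.nonzero(r["mask"]);m=(xs.mean(),ys.mean());print(c,t,r["conf"],r["bbox"],m,atz(c,m,.066))
E
```

```text
6.0833 [ 0.55693705 -0.09973282  0.19056894]
wrist bar_latch 0.6 [384.2, 179.4, 461.5, 210.8] (np.float64(419.55213675213673), np.float64(192.03076923076924)) [ 0.5240628  -0.02980091  0.066     ]
side bar_latch 0.75 [287.9, 264.4, 315.3, 295.0] (np.float64(300.68298368298366), np.float64(278.8018648018648)) [ 0.52308346 -0.03329464  0.066     ]
side round_latch 0.6 [335.2, 333.6, 354.6, 353.5] (np.float64(344.2146118721461), np.float64(343.0365296803653)) [ 0.52927249 -0.18224278  0.066     ]
```

View pics/w1.png

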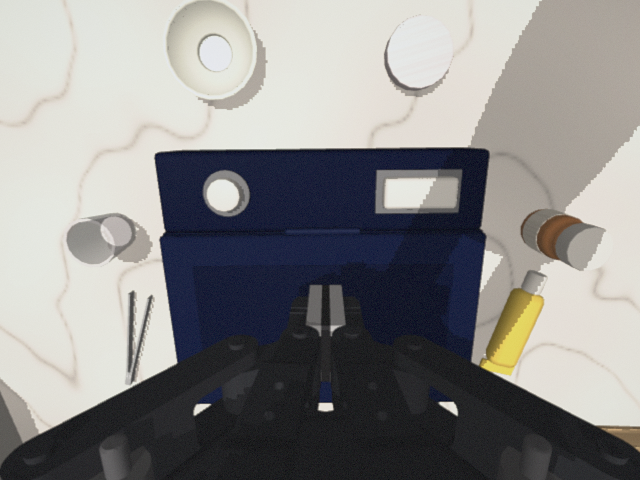

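View pics/side1.png

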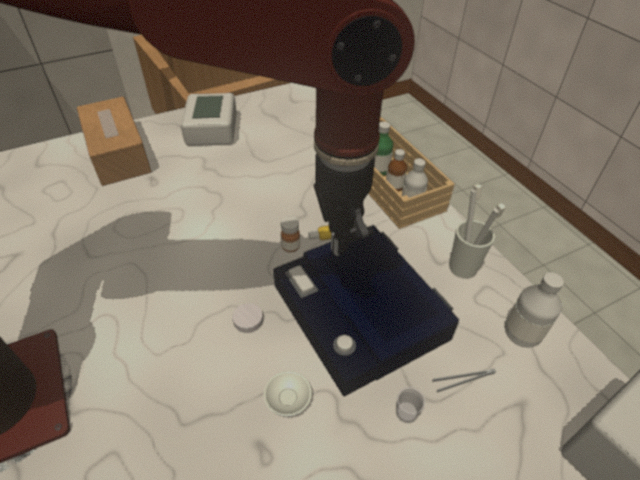

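Both wrist and side views confirm the lid flush shut and both latches still standing: wrist bar at (422,193), round at (223,194). That puts the bar at about (0.5235, -0.0295) and the round latch at (0.529, -0.178). Bar goes first.

servo_tool(
  rows=[
    {"slide": [-17, 35, -20], "turn": [0, 0, 0], "hand": -1},
    {"slide": [-34, 70, -40], "turn": [0, 0, 0], "hand": -1},
    {"slide": [-34, 70, -75], "turn": [0, 0, 0], "hand": -1},
    {"slide": [-34, 70, -105], "turn": [0, 0, 0], "hand": -1},
    {"slide": [-34, 70, -117], "turn": [0, 0, 0], "hand": -1},
    {"slide": [-34, 70, -122], "turn": [0, 0, 0], "hand": -1},
    {"slide": [-34, 70, -126], "turn": [0, 0, 0], "hand": -1},
    {"slide": [-34, 70, -129], "turn": [0, 0, 0], "hand": -1},
    {"slide": [-34, 70, -132], "turn": [0, 0, 0], "hand": -1},
    {"slide": [-34, 70, -134], "turn": [0, 0, 0], "hand": -1},
    {"slide": [-34, 70, -135], "turn": [0, 0, 0], "hand": -1},
    {"slide": [-34, 70, -136], "turn": [0, 0, 0], "hand": -1},
    {"slide": [-34, 70, -136], "turn": [0, 0, 0], "hand": -1},
    {"slide": [-34, 70, -136], "turn": [0, 0, 0], "hand": -1},
  ],
)

```text
time: 7.55
ee_pos: [0.5252, -0.0306, 0.0588]
tool_rot: [-0.049, 3.138, -0.002]
contact_force: [-4.6, 0.6, 13.1]
finger_gap: -0.001
grasp_force: 6.7
```

The bar is at its stop: z = 0.0588 with 13 N. Now the round latch.

servo_tool(
  rows=[
    {"slide": [0, 0, 20], "turn": [0, 0, 0], "hand": -1},
    {"slide": [0, 0, 50], "turn": [0, 0, 0], "hand": -1},
    {"slide": [1, -37, 60], "turn": [0, 0, 0], "hand": -1},
    {"slide": [3, -74, 60], "turn": [0, 0, 0], "hand": -1},
    {"slide": [4, -111, 60], "turn": [0, 0, 0], "hand": -1},
    {"slide": [5, -148, 60], "turn": [0, 0, 0], "hand": -1},
    {"slide": [5, -148, 60], "turn": [0, 0, 0], "hand": -1},
    {"slide": [5, -148, 60], "turn": [0, 0, 0], "hand": -1},
    {"slide": [5, -148, 35], "turn": [0, 0, 0], "hand": -1},
    {"slide": [5, -148, 20], "turn": [0, 0, 0], "hand": -1},
    {"slide": [5, -148, 14], "turn": [0, 0, 0], "hand": -1},
    {"slide": [5, -148, 10], "turn": [0, 0, 0], "hand": -1},
    {"slide": [5, -148, 7], "turn": [0, 0, 0], "hand": -1},
    {"slide": [5, -148, 4], "turn": [0, 0, 0], "hand": -1},
    {"slide": [5, -148, 2], "turn": [0, 0, 0], "hand": -1},
    {"slide": [5, -148, 1], "turn": [0, 0, 0], "hand": -1},
    {"slide": [5, -148, 0], "turn": [0, 0, 0], "hand": -1},
    {"slide": [5, -148, 0], "turn": [0, 0, 0], "hand": -1},
    {"slide": [5, -148, 0], "turn": [0, 0, 0], "hand": -1},
    {"slide": [5, -148, 0], "turn": [0, 0, 0], "hand": -1},
  ],
)

```text
time: 9.22
ee_pos: [0.5296, -0.1778, 0.0589]
tool_rot: [-0.049, 3.14, -0.0]
contact_force: [-6.7, 5.9, 15.6]
finger_gap: 0.003
grasp_force: 7.9
```

The round latch is at its stop as well. I retreat straight up and check.

servo_tool(
  rows=[
    {"slide": [0, 0, 25], "turn": [0, 0, 0], "hand": -1},
    {"slide": [0, 0, 60], "turn": [0, 0, 0], "hand": -1},
    {"slide": [0, 0, 100], "turn": [0, 0, 0], "hand": -1},
    {"slide": [20, 40, 140], "turn": [0, 0, 0], "hand": -1},
    {"slide": [30, 75, 150], "turn": [0, 0, 0], "hand": -1},
    {"slide": [30, 75, 150], "turn": [0, 0, 0], "hand": -1},
    {"slide": [30, 75, 150], "turn": [0, 0, 0], "hand": -1},
    {"slide": [30, 75, 150], "turn": [0, 0, 0], "hand": -1},
    {"slide": [30, 75, 150], "turn": [0, 0, 0], "hand": -1},
  ],
)

```text
time: 9.97
ee_pos: [0.5579, -0.1035, 0.2051]
tool_rot: [0.049, -3.139, 0.0]
contact_force: [-0.6, 0.3, -0.4]
finger_gap: 0.0
grasp_force: 0.0
```

```bash
python3 - <<'E'
from h import *
a=bot.camera("wrist")[130:370,120:520];b=bot.camera("side")[210:410,230:480]
cv2.imwrite("pics/end.png",np.vstack([cv2.resize(a,(500,300)),cv2.resize(cv2.convertScaleAbs(b,alpha=1.8),(500,300)) if 0 else cv2.resize(cv2.convertScaleAbs(b,alpha=1.8),(375,300))[:, :].copy() if 0 else cv2.resize(cv2.convertScaleAbs(b,alpha=1.8),(500,300))]))
E
```

```text
(no output)
```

View pics/end.png

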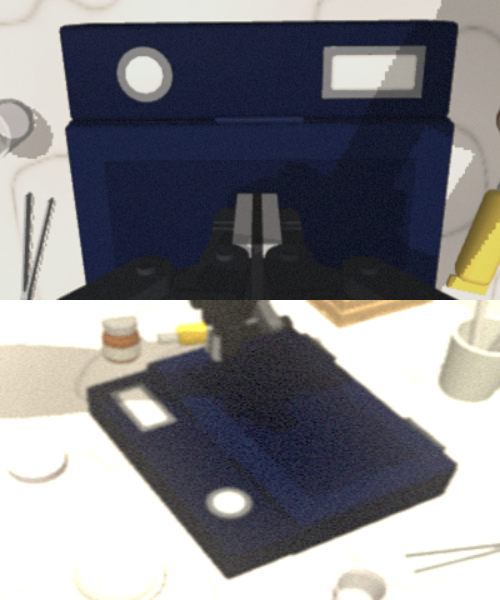

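The picture shows the lid flush. Both latches are sunk evenly in their collars (round at (145,74), bar at (373,72) in the top half), the bystanders have not moved, and the gripper is clear.

```bash
python3 -c "
from station import bot
print(bot.job_done())"
```

```text
the job is handed in; nothing more can be done
None
```

The lid is shut, then the broad latch and after it the round latch were pressed home; the bystanders look unmoved, the arm is clear, and the job is handed in (no verdict was returned).

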